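# Turn a cast prop panel over and hold it level for the airbrush

### The job

The oblong cast panel lies face down, plain back up, on one of the two low drying stands. Turn it over and hold it level over the middle of the spray tray, its detailed face up and its middle at least 15 cm above the bench, ready for the airbrush; you may stand it on its end in the tray on the way to change your grip. Finish while still holding it there, steady and carried by the gripper alone, and leave the round ear cap and the other things on the bench where they are.

Things in the scene. Friction and masses are not known exactly. Their poses are not given: they have to be found in the camera images.
- panel: Workpiece: oblong cast pale panel, a slab 84 long (x axis) x 50 wide (y) x 18 thick with flat square edges, plus 4 mm raised details on its face; about 110 g. Origin mid-face, level with the tops of the details (it rests on them at the start). z axis points out of the plain BACK: up at the start, down once turned over. The slab spans z = 4 to 22 mm.
- panel_centre (a point): Middle of the panel's slab, 13 mm from its origin along its z axis; practically its centre of mass; axes as the panel's. The face has a cross bar near each end and a round boss and two ribs between; the back only two small brass inserts. The panel lies lengthwise on its stand and can stand by itself on either flat end (50 x 18 mm).
- stand_a: Fixed drying stand, 45 mm high, that carries the panel, left or right of the tray: round steel foot 90 mm across and 8 thick, 22 mm post, flat rubber-topped head 64 (x) x 36 (y) x 13 mm, narrower than the panel by 7 mm on each long side. Origin in the middle of its foot, on the bench.
- stand_b: Second fixed drying stand, same as stand_a; carries the round ear cap. It does not move.
- tray: Fixed shallow sheet-metal spray tray, 200 (x) x 260 (y) mm outside, rim 18 mm high (21 mm with the rolled edge), walls and floor 3 mm; empty, flat inside. Origin under its middle, on the bench.
- tray_floor (a point): Middle of the tray's inner floor, 3 mm above the bench.
- ear_cap: Round cast ear cap, same material as the panel, 68 mm across, 24 mm high, loose on stand_b. Leave alone. Origin in the middle of its underside.
- dropper_1: Paint dropper bottle, 34 mm across, 85 high, loose on the bench beyond the tray, left. Leave alone. Origin in the middle of its underside.
- dropper_2: Paint dropper bottle, 34 mm across, 85 high, loose beyond the tray, right. Leave alone. Origin in the middle of its underside.
- primer_jar: Lidded jar, 52 mm across, 50 high, loose at the far right. Leave alone. Origin in the middle of its underside.
- screw_box: Clear open box with screws, 85 x 60 x 26 mm, loose at the far left. Leave alone. Origin in the middle of its underside.
- sanding_block: Cork sanding block, 70 x 45 x 24 mm, loose just beyond the tray, between the dropper bottles. Leave alone. Origin in the middle of its underside.
- screwdriver: Screwdriver, 170 mm long, lying loose along x at the left, outside the left stand. Leave alone. Origin on its underside.
There are look-alikes about, which are no part of the job. What is shaped like the panel but turquoise is not meant.

How it is judged:
By the outcome, as a careful person would: the job done as asked, in the order asked, and still so for the second after the job is handed in, while the arm keeps its last pose, push and grip.
It also fails if it takes over 53 s, if anything falls off the work surface, if the arm or the gripper's body presses on something with over 40 N, if the wrist force passes 120 N, or if a joint passes its speed limit or range.

### The arm

A 7-joint arm with a two-finger parallel gripper is mounted at the origin on the work surface. World frame = base frame: x ahead of the robot, y to its left, z up, the work surface at z = 0. Lengths are in m, angles in rad, forces in N, time in s.
With the tool pointing down it reaches from about 0.425 to 0.925 m from the base axis. Payload 6.8 kg.
Tool frame: the origin (TCP) lies at the very end of the fingers, on their centre line; the grasp point (between the pads) lies 19 mm behind it; z points along the fingers, y is the line along which they close (so a half turn about z gives the same grasp; the last joint's range is limited). The gripper opens to 85 mm and grips with 20 to 120 N. Pads are 22 mm wide; open, the fingers measure 114 mm over their backs; the gripper's body (76 mm by 85 mm) begins 54 mm behind the grasp point. The pads swing forward as they close: fully open they stand 13 mm farther back than shut.
Start: joints at [1.083, 0.477, 0.022, 1.555, -0.011, 1.109, -0.083], TCP at [0.25, -0.627, 0.231] pointing down, gripper open.
Joint ranges: [-2.96, 2.96], [-0.34, 2.1], [-1.41, 1.46], [0.24, 2.44], [-1.37, 4.51], [0.17, 1.92], [-2.96, 2.96]. Speed limits (rad/s): [2.39, 2.39, 3.14, 3.14, 3.14, 3.14, 3.14].

### API

Orientations are given as a unit quaternion [w, x, y, z].
In Python, from station import get_obs, read_camera, hand_in gives the robot as it stands.
- The arm moves only by the tool arm_command, never from a script. Its argument "commands" is one flat list of numbers, 7 for each row, row after row: the shift along the tool's x, y, z in m, then the turn, a rotation vector about the tool's x, y, z in degrees, then the opening, from 0 (shut) to 1 (fully open). In form: [tx, ty, tz, rx, ry, rz, fingers, tx, ty, tz, rx, ry, rz, fingers, ...]. A call has 1 to 8 rows; each row is the pose to reach, as a shift and turn from the pose commanded when the call began, along the tool's axes at that moment; what a row does not reach only later rows make up. A row lasts 1/10 s, in which the tool goes at most 50 mm and 8.59 degrees, less where a joint would pass 70% of its speed; a pose out of reach is approached as far as the arm can. A call with a gripper value outside its range is refused whole. The fingers move at their own pace and stop on an object; "force" is the grip in N (left out, the last holds). Time passes only in rows, so rows that repeat a pose let the fingers close. It gives the time, the measured TCP pose, the force, the opening and the grip force at its end, in the units of the state.
- get_obs(): the state, without advancing time (a new reading comes with each control period).
- read_camera(name): name is "scene" or "top"; returns a dict with "img" (480x640x3 uint8, red, green, blue), "camera_matrix" (3x3 intrinsics, pixels), "pose" (4x4, takes a point from camera to world coordinates). Camera axes: x right, y down, z forward; pixel columns grow to the right and rows downward; lengths in m; the calibration is good to about 2 mm. A picture is of the moment at which its call begins. There is no depth.
- hand_in(): hands the job in; it is judged then, once.
The state is a dict: "t": time; "q": joint angles; "joint_vel": joint speeds; "joint_torque": joint torques, N m; "eef_pos": TCP position; "tool_rot": TCP orientation; "contact_force": force on the tool from outside, world axes, zero at the start; "torque": the same for the moment, N m; "gripper_width": opening from 0.0 (shut) to 1.0 (fully open); "grasp_force": force on a finger pad.
Only numpy, scipy, OpenCV 4.12 (cv2) and the standard library are available. Lean on these libraries where they do the work, as an engineer would, in place of code of your own. Each camera call takes 0.05 s, during which the arm holds its last target. There are 200 camera calls.

## Working session

There is one attempt and no reset: what is moved stays moved. The work goes in short steps, Python scripts to look and compute and a tool call to move; the robot and the scene stay as the last step left them, time stands still between calls to the robot, and variables do not carry over. Pictures are saved under pics/ and viewed, at most 10 in all, crops included, and the job is handed in when it is done.

Besides the shell and the picture viewer there is one more tool, called after "Emit:" in YAML: its name, and indented under it one key for each argument. arm_command: Moves the arm, as the interface text tells. Its arguments: {"type":"object","properties":{"commands":{"type":"array","items":{"type":"number"}},"force":{"type":"number"}},"required":["commands"]}

```bash
mkdir -p pics; ls
python3 - <<'E'
from station import *
import cv2,numpy as np
for n in("scene","top"):
    c=read_camera(n);cv2.imwrite(f"pics/{n}0.png",c["img"][:,:,::-1]);np.savez(f"{n}0.npz",**c)
    print(c["camera_matrix"].round(1).tolist(),c["pose"].round(3).tolist())
print(get_obs())
E
```

```text
pics
[[527.6, 0.0, 316.8], [0.0, 527.6, 242.0], [0.0, 0.0, 1.0]] [[-0.462, 0.559, -0.688, 1.374], [0.887, 0.275, -0.372, 0.509], [-0.019, -0.782, -0.623, 0.824], [0.0, 0.0, 0.0, 1.0]]
[[532.0, 0.0, 321.5], [0.0, 532.0, 249.7], [0.0, 0.0, 1.0]] [[0.01, -0.988, 0.152, 0.384], [-1.0, -0.012, -0.009, 0.063], [0.011, -0.151, -0.988, 1.163], [0.0, 0.0, 0.0, 1.0]]
{'t': 0.1, 'q': array([ 1.08286998,  0.47774715,  0.02234913,  1.55634233, -0.0114904 ,
        1.109295  , -0.08312002]), 'joint_vel': array([-0.00143685, -0.00135864,  0.0009033 , -0.00060623,  0.0005158 ,
       -0.00023601, -0.00069642]), 'joint_torque': array([ 3.55547956e-03, -5.97758853e+01,  1.61294281e+00, -2.81954759e+01,
        1.26905070e-02,  5.05031276e-03,  3.21856044e-05]), 'eef_pos': array([ 0.25004989, -0.62640697,  0.23040747]), 'tool_rot': array([-8.01581425e-04,  9.82020418e-01,  1.88772895e-01, -2.21993235e-04]), 'contact_force': array([ 0.15929056, -0.56758317, -0.5456626 ]), 'torque': array([ 0.01149509, -0.02409196, -0.00211517]), 'grasp_force': 0.0, 'gripper_width': 0.9998265060751884}
```

View pics/top0.png

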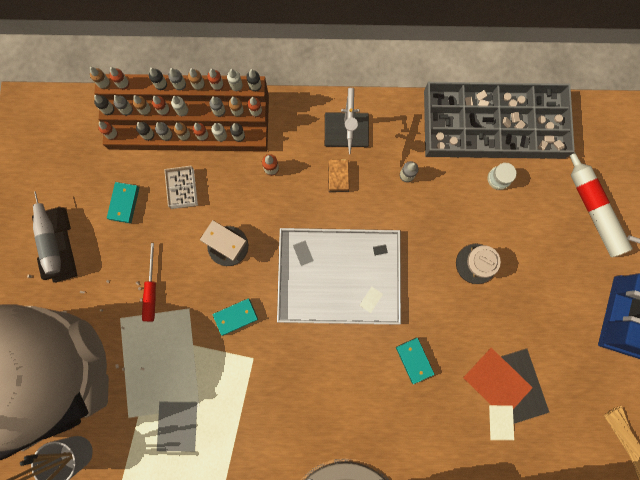

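View pics/scene0.png

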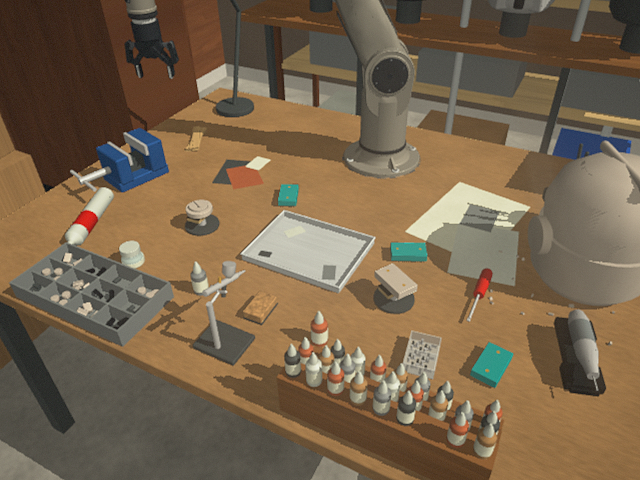

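Top view: the panel (pale, two inserts) is at about (223,240) on the left stand, its long axis running right-down. The ear cap is at (484,262) on the right stand, the tray is at about (340,276), and the turquoise look-alikes lie elsewhere. The scene view agrees: panel at (396,281), tray at (309,249).

```bash
cat > h.py <<'E'
import numpy as np,cv2
from scipy.spatial.transform import Rotation as R
def ray(c,uv,z):
    d=c["pose"][:3,:3]@np.linalg.inv(c["camera_matrix"])@np.array([*uv,1.]);o=c["pose"][:3,3]
    return o+d*(z-o[2])/d[2]
def blob(img,near,lo,hi,win=45):
    h=cv2.cvtColor(img,cv2.COLOR_RGB2HSV);m=cv2.inRange(h,lo,hi)
    w=np.zeros_like(m);x,y=near;w[y-win:y+win,x-win:x+win]=255;m=cv2.morphologyEx(m&w,cv2.MORPH_OPEN,np.ones((3,3)))
    cs,_=cv2.findContours(m,cv2.RETR_EXTERNAL,cv2.CHAIN_APPROX_NONE);return max(cs,key=cv2.contourArea)
E
python3 - <<'E'
from h import *
t=np.load("top0.npz");s=np.load("scene0.npz")
for n,p in((t,(223,240)),(s,(396,276))):
    hsv=cv2.cvtColor(n["img"],cv2.COLOR_RGB2HSV);print("hsv",hsv[p[1]-4,p[0]-8],hsv[p[1]+30,p[0]+30],hsv[p[1],p[0]-40])
c=blob(t["img"],(223,240),(0,15,140),(25,95,255))
r=cv2.minAreaRect(c);b=cv2.boxPoints(r);print(r,cv2.contourArea(c))
P=np.array([ray(t,p,.067) for p in b]);print(P.round(4),P.mean(0),[np.linalg.norm(P[i]-P[i-1]).round(4) for i in range(4)])
# brass inserts
img=t["img"];
T=np.array([ray(t,p,.021) for p in((281,229),(400,230),(401,323),(277,323))]);print("tray",T.round(3).tolist(),T.mean(0))
cv2.imwrite("pics/crop.png",cv2.resize(np.hstack([t["img"][200:290,180:280],s["img"][240:330,345:445]]),None,fx=4,fy=4,interpolation=cv2.INTER_CUBIC)[:,:,::-1])
q=(1/np.sqrt(1))
from station import get_obs
o=get_obs();Rm=R.from_quat(np.roll(o["tool_rot"],-1)).as_matrix();print(Rm.round(3))
E
```

```text
hsv [ 16  71 213] [ 15 161 173] [ 15 166 177]
hsv [ 18  52 192] [ 16 133 172] [ 16 126 170]
((222.31114196777344, 239.8068389892578), (39.24179458618164, 23.715410232543945), 31.607501983642578) 872.0
[[0.5704 0.3083 0.067 ]
 [0.6136 0.2843 0.067 ]
 [0.5707 0.2129 0.067 ]
 [0.528  0.2372 0.067 ]] [0.57067075 0.26067847 0.067     ] [np.float64(0.0828), np.float64(0.0495), np.float64(0.0833), np.float64(0.0492)]
tray [[0.604, 0.142, 0.021], [0.605, -0.118, 0.021], [0.403, -0.118, 0.021], [0.401, 0.146, 0.021]] [0.50318138 0.01305423 0.021     ]
[[ 0.929  0.371 -0.001]
 [ 0.371 -0.929  0.001]
 [-0.    -0.002 -1.   ]]
```

View pics/crop.png

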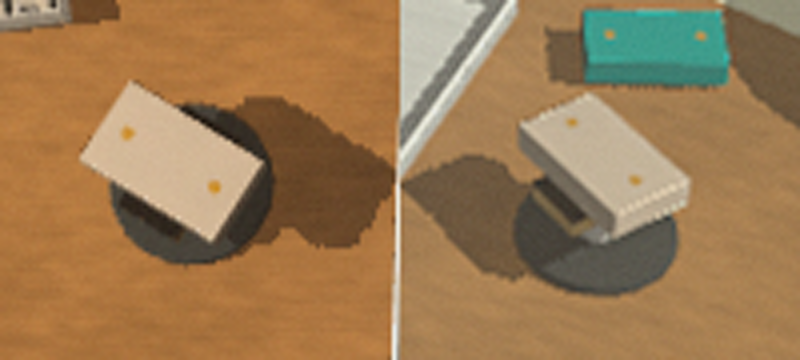

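The panel's measured top is 83 x 49.5 mm at z = 0.067, matching its given size, and the tray measures 202 x 262. Next is the pre-grasp pose, with the tool tilted 45° in the panel's lengthwise plane.

```bash
cat >> h.py <<'E'
def rot(o): return R.from_quat(np.roll(o["tool_rot"],-1)).as_matrix()
def orient(y,z):
    z=np.array(z,float);z/=np.linalg.norm(z);y=np.array(y,float);y-=z*(y@z);y/=np.linalg.norm(y)
    return np.column_stack([np.cross(y,z),y,z])
def rel(p,Rt):
    "tool-frame shift (mm) and rotvec (deg) from the measured pose to TCP p, rotation Rt"
    from station import get_obs
    o=get_obs();A=rot(o)
    print("shift mm",(A.T@(np.array(p)-o["eef_pos"])*1000).round(1),"rv",np.degrees(R.from_matrix(A.T@Rt).as_rotvec()).round(1))
U=np.array([-.516,-.857,0]);V=np.array([.857,-.516,0]);Z=np.array([0,0,1.]);PC=np.array([.571,.261,.058])
E
python3 - <<'E'
from h import *
down=orient([.371,-.929,0],-Z)
rel([.48,-.2,.26],orient(V,-Z))
rel([.571,.261,.26],orient(V,-Z))
Rp=orient(V,U-Z)
rel(PC+Rp[:,2]*(.019-.14),Rp)
E
```

```text
shift mm [ 371.7 -310.8  -29.1] rv [ -0.1  -0.  -37.2]
shift mm [ 627.1 -705.2  -28.5] rv [ -0.1  -0.  -37.2]
shift mm [ 695.3 -756.7   88. ] rv [-14.7 -43.4 -35.2]
```

Emit:
arm_command:
  commands: [0.372,-0.311,-0.03,0,0,-37,1,0.372,-0.311,-0.03,0,0,-37,1,0.372,-0.311,-0.03,0,0,-37,1,0.372,-0.311,-0.03,0,0,-37,1,0.372,-0.311,-0.03,0,0,-37,1,0.372,-0.311,-0.03,0,0,-37,1,0.627,-0.705,-0.03,0,0,-37,1,0.627,-0.705,-0.03,0,0,-37,1]

```text
t: 0.9
eef_pos: [0.4202, -0.2652, 0.2515]
tool_rot: [-0.0, 0.871, 0.491, -0.0]
contact_force: [0.8, 0.7, -0.2]
gripper_width: 1.001
grasp_force: 0.0
```

Run:
```python
from h import *
from station import *
Rp=orient(V,U-Z)
rel([.571,.261,.26],orient(V,-Z))
rel(PC+Rp[:,2]*(.019-.14),Rp);o=get_obs();print(o["q"].round(2),o["eef_pos"],o["t"])
```

```text
shift mm [ 528.1 -143.9   -8.5] rv [-0.   0.  -0.2]
shift mm [ 613.7 -144.2  107.9] rv [ -0.1 -45.   -0.2]
[ 0.7   0.18 -0.3   1.93  0.06  1.04 -0.17] [ 0.42023844 -0.26520999  0.25149048] 0.9
```

Emit:
arm_command:
  commands: [0.53,-0.144,-0.03,0,-45,0,1,0.53,-0.144,-0.03,0,-45,0,1,0.53,-0.144,-0.03,0,-45,0,1,0.53,-0.144,-0.03,0,-45,0,1,0.53,-0.144,-0.03,0,-45,0,1,0.53,-0.144,-0.03,0,-45,0,1,0.614,-0.144,0.0,0,-45,0,1,0.614,-0.144,0.0,0,-45,0,1]

```text
t: 1.7
eef_pos: [0.5307, 0.0985, 0.2606]
tool_rot: [0.188, 0.804, 0.454, -0.334]
contact_force: [1.4, -0.2, 0.2]
gripper_width: 1.002
grasp_force: 0.0
```

Emit:
arm_command:
  commands: [0,0,0,0,0,0,1,0,0,0,0,0,0,1]

```text
t: 1.9
eef_pos: [0.5306, 0.097, 0.2609]
tool_rot: [0.188, 0.804, 0.454, -0.334]
contact_force: [0.2, -1.2, 0.2]
gripper_width: 0.999
grasp_force: 0.0
```

Run:
```python
from h import *
from station import *
Rp=orient(V,U-Z)
rel(PC+Rp[:,2]*(.019-.14),Rp);o=get_obs();print(o["q"].round(2),o["eef_pos"],o["t"])
```

```text
shift mm [257.5 -50.  -91.7] rv [-0.1  0.   0. ]
[-0.22  0.64 -0.46  1.48  0.52  1.84 -1.3 ] [0.5305672  0.09703433 0.26094738] 1.9
```

The tilt toward the robot brings joint 6 close to its limit, so I'll lean the other way (tool pointing outward).

Run:
```python
from h import *
Rp=orient(V,-U-Z)
rel(PC+Rp[:,2]*(.019-.14),Rp)
rel(PC+Rp[:,2]*(.019-.14)+[-.03,-.05,.08],Rp)
```

```text
shift mm [136.6 -49.8  29.4] rv [-0.1 90.1 -0.1]
shift mm [ 38.8 -49.8  14.2] rv [-0.1 90.1 -0.1]
```

Emit:
arm_command:
  commands: [0.039,-0.05,0.014,0,90,0,1,0.039,-0.05,0.014,0,90,0,1,0.039,-0.05,0.014,0,90,0,1,0.039,-0.05,0.014,0,90,0,1,0.039,-0.05,0.014,0,90,0,1,0.039,-0.05,0.014,0,90,0,1,0.039,-0.05,0.014,0,90,0,1,0.039,-0.05,0.014,0,90,0,1]

```text
t: 2.7
eef_pos: [0.4963, 0.1344, 0.2247]
tool_rot: [-0.096, 0.855, 0.48, 0.173]
contact_force: [0.1, 0.9, 0.1]
gripper_width: 1.002
grasp_force: 0.0
```

Run:
```python
from h import *
from station import *
Rp=orient(V,-U-Z)
rel(PC+Rp[:,2]*(.019-.14),Rp);o=get_obs();print(o["q"].round(2),o["eef_pos"],o["t"])
```

```text
shift mm [25.1 -1.9 98.6] rv [ 0.3 22.2 -0.2]
[ 0.5   0.18 -0.76  2.1  -0.26  0.63 -0.6 ] [0.49634739 0.13438063 0.22468812] 2.7
```

Emit:
arm_command:
  commands: [0.025,-0.002,0.098,0,22.5,0,1,0.025,-0.002,0.098,0,22.5,0,1,0.025,-0.002,0.098,0,22.5,0,1,0.025,-0.002,0.098,0,22.5,0,1,0.025,-0.002,0.098,0,22.5,0,1]

```text
t: 3.2
eef_pos: [0.5235, 0.1913, 0.1463]
tool_rot: [-0.19, 0.807, 0.456, 0.323]
contact_force: [-0.4, 1.0, 0.5]
gripper_width: 0.998
grasp_force: 0.0
```

Run:
```python
from h import *
from station import *
Rp=orient(V,-U-Z)
rel(PC+Rp[:,2]*(.019),Rp);o=get_obs();print(o["q"].round(2),o["eef_pos"],o["t"])
c=read_camera("top");t=c["img"]
c=read_camera("scene");s=c["img"]
cv2.imwrite("pics/pre.png",cv2.resize(np.hstack([t[150:330,130:330],s[170:350,300:500]]),None,fx=2,fy=2)[:,:,::-1])
```

```text
shift mm [ -0.3   6.5 140.9] rv [-0.7  1.  -0.3]
[ 0.68  0.52 -0.97  2.26 -1.17  0.18  0.46] [0.52350819 0.19130444 0.14627701] 3.2
```

View pics/pre.png

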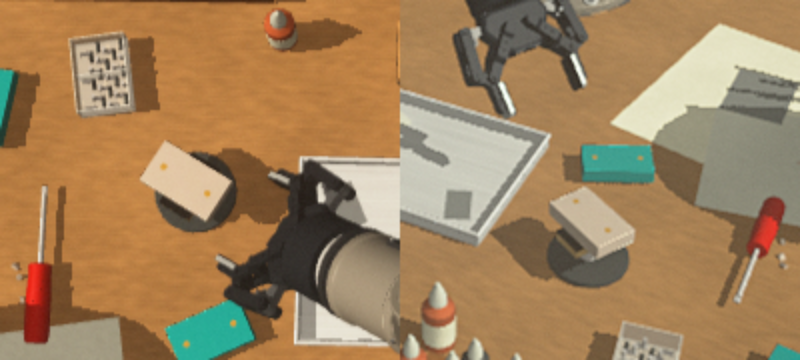

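The pre-grasp view shows the fingers pointing at the panel from the tray side (panel at about (187,182) in the crop, undisturbed). Joint 6 is close to its lower limit, so I'll ease the lean to 30°.

Run:
```python
from h import *
Rp=orient(V,-U*np.tan(np.radians(30))-Z)
rel(PC+Rp[:,2]*(.019-.09),Rp)
rel(PC+Rp[:,2]*(.019),Rp)
```

```text
shift mm [17.2  5.3 53.2] rv [ -0.7 -13.9  -0.2]
shift mm [ -4.4   6.5 140.5] rv [ -0.7 -13.9  -0.2]
```

Emit:
arm_command:
  commands: [0.017,0.005,0.053,-0.7,-14,0,1,0.017,0.005,0.053,-0.7,-14,0,1,0.017,0.005,0.053,-0.7,-14,0,1,0.017,0.005,0.053,-0.7,-14,0,1]

```text
t: 3.7
eef_pos: [0.5488, 0.2275, 0.118]
tool_rot: [-0.137, 0.838, 0.474, 0.232]
contact_force: [-1.1, -0.3, -0.9]
gripper_width: 1.002
grasp_force: 0.0
```

Run:
```python
from h import *
from station import *
Rp=orient(V,-U*np.tan(np.radians(30))-Z)
rel(PC+Rp[:,2]*(.019),Rp);o=get_obs();print(o["q"].round(2),o["eef_pos"],o["t"])
```

```text
shift mm [ 2.8  2.8 91.1] rv [-0.6 -1.2 -0.2]
[ 0.    0.41 -0.37  2.14 -0.83  0.3  -0.08] [0.54876287 0.22751911 0.11800311] 3.7
```

Emit:
arm_command:
  commands: [0.003,0.003,0.03,-0.6,-1.2,0,1,0.003,0.003,0.06,-0.6,-1.2,0,1,0.003,0.003,0.08,-0.6,-1.2,0,1,0.003,0.003,0.091,-0.6,-1.2,0,1,0.003,0.003,0.091,-0.6,-1.2,0,1]
  force: 50

```text
t: 4.2
eef_pos: [0.5756, 0.2714, 0.0414]
tool_rot: [-0.13, 0.841, 0.475, 0.226]
contact_force: [-0.2, -0.2, -0.2]
gripper_width: 0.998
grasp_force: 0.0
```

Run:
```python
from h import *
from station import *
Rp=orient(V,-U*np.tan(np.radians(30))-Z)
rel(PC+Rp[:,2]*(.019),Rp);o=get_obs();print(o["q"].round(2),o["eef_pos"],o["t"],o["contact_force"])
c=read_camera("top");t=c["img"]
c=read_camera("scene");s=c["img"]
cv2.imwrite("pics/pre2.png",cv2.resize(np.hstack([t[190:290,170:270],s[225:325,345:445]]),None,fx=4,fy=4)[:,:,::-1])
```

```text
shift mm [-1.5  1.4 -1. ] rv [-0.2 -0.2 -0.1]
[-0.13  0.58 -0.31  2.09 -1.13  0.17  0.19] [0.57558254 0.27138246 0.04142383] 4.2 [-0.16479247 -0.15593824 -0.20348327]
```

View pics/pre2.png

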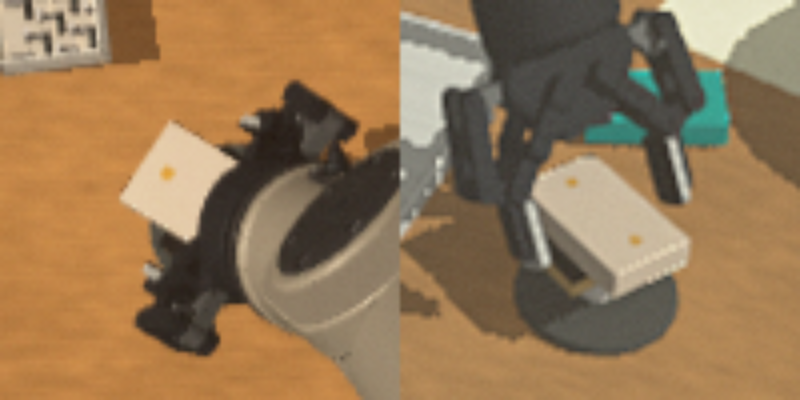

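The fingers straddle the panel: tips at about (150,270) and (250,120) in the left crop, and on both sides in the right one. I'll close them now.

Emit:
arm_command:
  commands: [0,0.001,0,0,0,0,0.4,0,0.001,0,0,0,0,0.4,0,0.001,0,0,0,0,0.4,0,0.001,0,0,0,0,0.4,0,0.001,0,0,0,0,0.4,0,0.001,0,0,0,0,0.3,0,0.001,0,0,0,0,0.3,0,0.001,0,0,0,0,0.3]
  force: 50

```text
t: 5.1
eef_pos: [0.5813, 0.2706, 0.0461]
tool_rot: [-0.128, 0.84, 0.474, 0.231]
contact_force: [-0.6, -3.8, 17.6]
gripper_width: 0.575
grasp_force: 61.7
```

Emit:
arm_command:
  commands: [0.01,0,-0.017,0,0,0,0.3,0.025,0,-0.043,0,0,0,0.3,0.05,0,-0.087,0,0,0,0.3,0.075,0,-0.13,0,0,0,0.3,0.1,0,-0.173,0,0,0,0.3,0.1,0,-0.173,0,0,0,0.3]

```text
t: 5.7
eef_pos: [0.5808, 0.2702, 0.2506]
tool_rot: [-0.128, 0.839, 0.475, 0.233]
contact_force: [0.4, 0.6, 0.2]
gripper_width: 0.58
grasp_force: 52.1
```

Run:
```python
from h import *
from station import *
o=get_obs();print(o)
c=read_camera("top");t=c["img"]
c=read_camera("scene");s=c["img"]
cv2.imwrite("pics/lift.png",cv2.resize(np.hstack([t[150:310,130:290],s[160:320,320:480]]),None,fx=2.5,fy=2.5)[:,:,::-1])
```

```text
{'t': 5.7, 'q': array([-0.53068146,  0.23372414,  0.18108919,  1.98613788, -0.6840102 ,
        0.5901816 , -0.3919733 ]), 'joint_vel': array([ 0.03417535,  0.07643245, -0.05290297,  0.08631657, -0.07203434,
       -0.05652718,  0.10381524]), 'joint_torque': array([ -0.86151604, -44.16436672,   2.01893046, -26.30539656,
        -0.29524094,   0.15279616,  -1.11875039]), 'eef_pos': array([0.58076916, 0.27018447, 0.25064365]), 'tool_rot': array([-0.12841513,  0.83902979,  0.47450673,  0.23319933]), 'contact_force': array([0.35455176, 0.63139332, 0.1728822 ]), 'torque': array([-0.48980461,  0.24947813, -0.00658472]), 'grasp_force': 52.10741504793987, 'gripper_width': 0.5796800583338306}
```

View pics/lift.png

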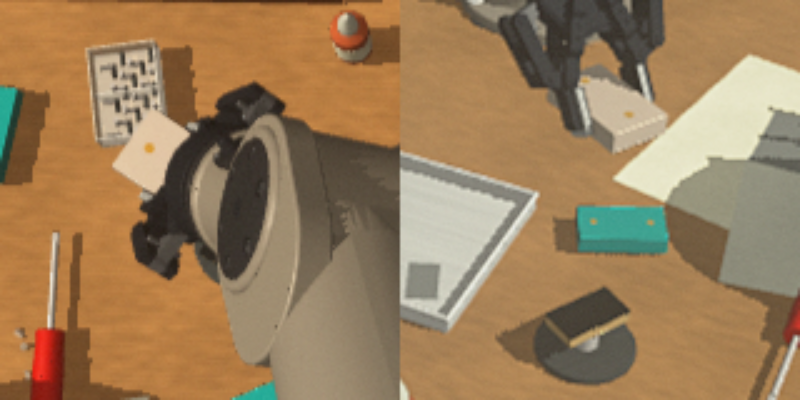

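The panel is lifted cleanly (held at about (145,150) in the left crop) and the stand is empty. Next: turn it on end, with the gripper leaning to +y, above the tray middle.

```bash
cat >> h.py <<'E'
A0=R.from_quat([.84,.474,.231,-.128]).as_matrix()
D=A0.T@(PC-np.array([.5813,.2706,.0461]))   # panel centre in tool frame, first grasp
A1=R.from_rotvec(Z*np.radians(31)).as_matrix()@R.from_rotvec(-V/np.linalg.norm(V)*np.pi/2).as_matrix()@A0
def tcp1(c): return np.array(c)-A1@D
E
python3 - <<'E'
from h import *
print(D,A1.round(2))
rel(tcp1([.503,.05,.3]),A1)
rel(tcp1([.503,.013,.1]),A1)
E
```

```text
[-0.00558736 -0.00379229 -0.01715401] [[ 0.    1.    0.  ]
 [ 0.51  0.   -0.86]
 [-0.86  0.   -0.51]]
shift mm [-180.5   59.  -155.8] rv [ -8.8 -87.3 -33.4]
shift mm [-309.1   78.2    0.6] rv [ -8.8 -87.3 -33.4]
```

Emit:
arm_command:
  commands: [-0.18,0.059,-0.156,-8.8,-87.3,-33.4,0.3,-0.18,0.059,-0.156,-8.8,-87.3,-33.4,0.3,-0.18,0.059,-0.156,-8.8,-87.3,-33.4,0.3,-0.18,0.059,-0.156,-8.8,-87.3,-33.4,0.3,-0.18,0.059,-0.156,-8.8,-87.3,-33.4,0.3,-0.18,0.059,-0.156,-8.8,-87.3,-33.4,0.3,-0.18,0.059,-0.156,-8.8,-87.3,-33.4,0.3,-0.18,0.059,-0.156,-8.8,-87.3,-33.4,0.3]

```text
t: 6.6
eef_pos: [0.5067, 0.0381, 0.2847]
tool_rot: [0.231, 0.725, 0.617, -0.201]
contact_force: [0.2, 1.0, -1.9]
gripper_width: 0.575
grasp_force: 52.0
```

Run:
```python
from h import *
from station import *
rel(tcp1([.503,.03,.2]),A1);o=get_obs();print(o["q"].round(2),o["eef_pos"],o["t"])
```

```text
shift mm [40.7 -5.6 91.5] rv [ -2.5 -23.6  -8.9]
[-0.82  0.3   0.36  1.87  0.45  1.33 -0.81] [0.50666524 0.03807741 0.28468992] 6.6
```

Emit:
arm_command:
  commands: [0.04,-0.005,0.09,-2.5,-23.6,-9,0.3,0.04,-0.005,0.09,-2.5,-23.6,-9,0.3,0.04,-0.005,0.09,-2.5,-23.6,-9,0.3,0.04,-0.005,0.09,-2.5,-23.6,-9,0.3,0.04,-0.005,0.09,-2.5,-23.6,-9,0.3]

```text
t: 7.1
eef_pos: [0.5075, 0.019, 0.1878]
tool_rot: [0.349, 0.615, 0.616, -0.347]
contact_force: [0.6, 0.0, -0.5]
gripper_width: 0.579
grasp_force: 52.1
```

Run:
```python
from h import *
from station import *
rel(tcp1([.503,.013,.06]),A1);rel(tcp1([.503,.013,.045]),A1);o=get_obs();print(o["q"].round(2),o["eef_pos"],o["t"])
c=read_camera("top");t=c["img"]
c=read_camera("scene");s=c["img"]
cv2.imwrite("pics/turn.png",cv2.resize(np.hstack([t[180:340,250:410],s[100:260,230:390]]),None,fx=2.5,fy=2.5)[:,:,::-1])
```

```text
shift mm [111.8  -0.9  88.2] rv [-0.1 -0.4  0. ]
shift mm [124.7  -0.9  95.9] rv [-0.1 -0.4  0. ]
[-0.91  0.63  0.36  1.93  0.64  1.32 -0.94] [0.5075445  0.01904616 0.18775371] 7.1
```

View pics/turn.png

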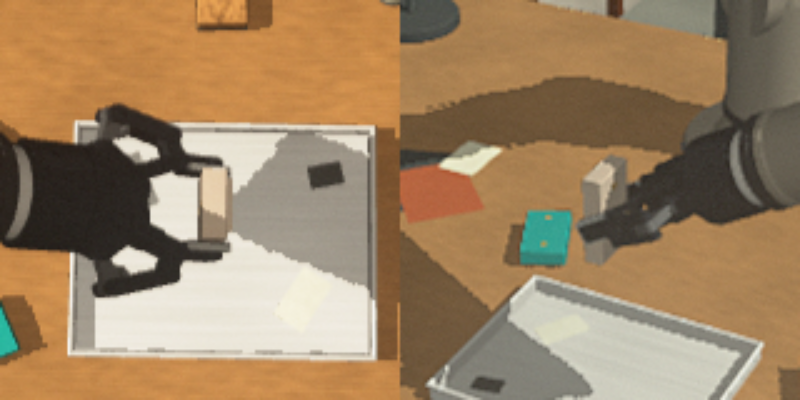

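The top crop shows the panel upright in the fingers (edge-on at (215,205)) over the tray, with the gripper leaning left. The scene crop confirms it is vertical. Lowering it now.

Emit:
arm_command:
  commands: [0.03,-0.001,0.024,0,-0.4,0,0.3,0.06,-0.001,0.048,0,-0.4,0,0.3,0.09,-0.001,0.072,0,-0.4,0,0.3,0.112,-0.001,0.088,0,-0.4,0,0.3,0.117,-0.001,0.091,0,-0.4,0,0.3,0.12,-0.001,0.0925,0,-0.4,0,0.3,0.122,-0.001,0.094,0,-0.4,0,0.3,0.122,-0.001,0.094,0,-0.4,0,0.3]

```text
t: 8.0
eef_pos: [0.508, 0.0021, 0.0368]
tool_rot: [0.352, 0.615, 0.614, -0.348]
contact_force: [-0.7, 0.5, -1.2]
gripper_width: 0.58
grasp_force: 52.0
```

Emit:
arm_command:
  commands: [0.0013,0,0.0008,0,0,0,0.3,0.0026,0,0.0015,0,0,0,0.3,0.0026,0,0.0015,0,0,0,0.3]

```text
t: 8.3
eef_pos: [0.5077, 0.0018, 0.0339]
tool_rot: [0.353, 0.613, 0.614, -0.349]
contact_force: [-0.4, 3.3, 7.1]
gripper_width: 0.575
grasp_force: 52.1
```

Emit:
arm_command:
  commands: [0.0013,0,0.0008,0,0,0,0.3,0.0013,0,0.0008,0,0,0,0.3]

```text
t: 8.5
eef_pos: [0.5078, 0.001, 0.0335]
tool_rot: [0.353, 0.613, 0.614, -0.35]
contact_force: [-0.6, 3.8, 11.9]
gripper_width: 0.573
grasp_force: 52.2
```

The panel is on the floor. Opening the fingers.

Emit:
arm_command:
  commands: [0,0,0,0,0,0,0.65,0,0,0,0,0,0,0.75,0,0,0,0,0,0,1,0,0,0,0,0,0,1,0,0,0,0,0,0,1]

```text
t: 9.0
eef_pos: [0.5071, 0.0016, 0.031]
tool_rot: [0.352, 0.614, 0.615, -0.349]
contact_force: [0.7, -0.9, 0.1]
gripper_width: 1.0
grasp_force: 0.0
```

Run:
```python
from h import *
from station import *
o=get_obs();print(o["q"].round(2),o["eef_pos"],o["t"],o["contact_force"],o["gripper_width"])
c=read_camera("top");t=c["img"]
c=read_camera("scene");s=c["img"]
cv2.imwrite("pics/stand.png",cv2.resize(np.hstack([t[200:340,270:410],s[160:300,240:380]]),None,fx=2.8,fy=2.8)[:,:,::-1])
```

```text
[-0.86  0.9   0.32  1.94  0.65  1.09 -1.11] [0.50710524 0.00160026 0.03097203] 9.0 [ 0.67018829 -0.93875172  0.08898537] 0.9997512787341721
```

View pics/stand.png

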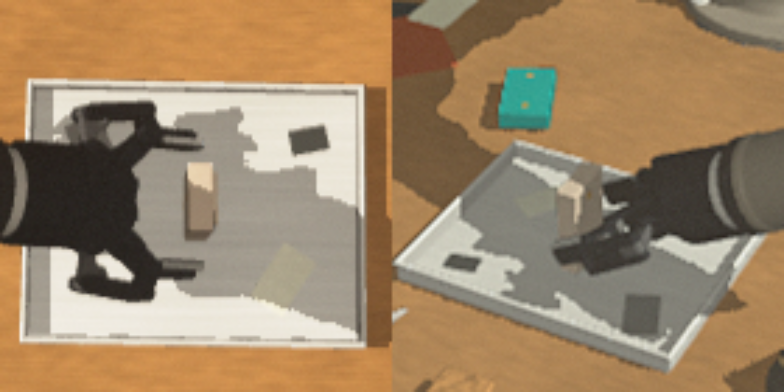

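It stands alone on its end, its top face at about (200,190) in the left crop, with the fingers clear. Backing off, then measuring its top.

Emit:
arm_command:
  commands: [0,0,-0.03,0,0,0,1,0,0,-0.07,0,0,0,1,0,0,-0.11,0,0,0,1,-0.04,0,-0.15,0,0,0,1,-0.08,0,-0.15,0,0,0,1]

```text
t: 9.6
eef_pos: [0.5074, 0.0957, 0.1767]
tool_rot: [0.352, 0.612, 0.618, -0.347]
contact_force: [0.4, 0.4, 0.9]
gripper_width: 1.0
grasp_force: 0.0
```

Run:
```python
from h import *
from station import *
c=read_camera("top");hsv=cv2.cvtColor(c["img"],cv2.COLOR_RGB2HSV)
b=blob(c["img"],(341,266),(0,25,50),(25,130,255),25)
r=cv2.minAreaRect(b);B=cv2.boxPoints(r);P=np.array([ray(c,p,.087) for p in B]);print(r,P.round(4).tolist(),P.mean(0))
s=read_camera("scene")["img"]
cv2.imwrite("pics/st2.png",cv2.resize(np.hstack([c["img"][230:300,305:375],s[190:260,260:330]]),None,fx=5.5,fy=5.5)[:,:,::-1])
p=P.mean(0)
rel([.503,.013,.19],orient([1,0,0],-Z));rel([p[0],p[1],.052],orient([1,0,0],-Z));o=get_obs();print(o["q"].round(2),o["eef_pos"],o["t"])
```

```text
((340.5, 265.5), (49.0, 49.0), 90.0) [[0.567, 0.0652, 0.087], [0.5683, -0.0353, 0.087], [0.4677, -0.0352, 0.087], [0.4666, 0.064, 0.087]] [0.51737678 0.01467723 0.087     ]
shift mm [-46.5  -5.2  60.4] rv [ 0.5 59.3 -0.3]
shift mm [ 73.2   7.9 129.5] rv [ 0.5 59.3 -0.3]
[-0.96  0.68  0.32  1.83  0.58  1.41 -0.97] [0.5082768  0.08863588 0.18091727] 9.7
```

View pics/st2.png

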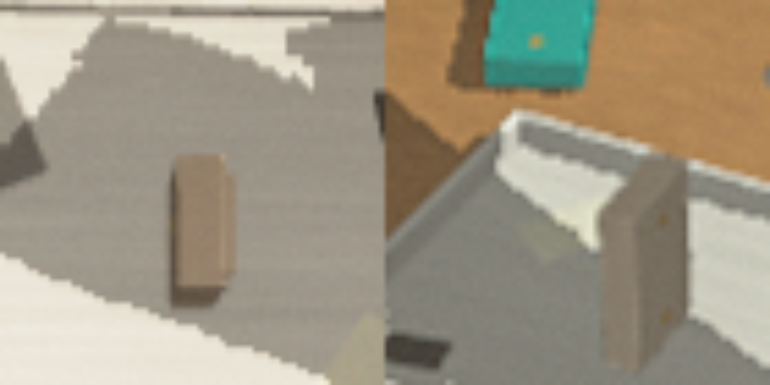

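The panel stands alone, its detail side toward −y. The shaded colour broke the mask, so I'm reading the top face from the crop: columns 176–224, rows 155–288, about 18 x 50 mm as expected. That puts the centre at pixel (340.9, 269.7).

Run:
```python
from h import *
t=np.load("top0.npz")
p=ray(t,(340.9,269.7),.087);print(p,[ray(t,q,.087).round(4).tolist() for q in((336.6,258),(336.6,282))])
O=orient([1,0,0],-Z)
rel([p[0],p[1],.2],O);rel([p[0],p[1],.036],O)
```

```text
[0.50842707 0.01384195 0.087     ] [[0.5323, 0.0227, 0.087], [0.4832, 0.0224, 0.087]]
shift mm [-54.6   0.3  54.6] rv [ 0.5 59.3 -0.3]
shift mm [ 86.4  -1.2 138.3] rv [ 0.5 59.3 -0.3]
```

Emit:
arm_command:
  commands: [-0.055,0,0.055,0.5,59.3,0,1,-0.055,0,0.055,0.5,59.3,0,1,-0.055,0,0.055,0.5,59.3,0,1,-0.055,0,0.055,0.5,59.3,0,1,-0.055,0,0.055,0.5,59.3,0,1,-0.055,0,0.055,0.5,59.3,0,1,-0.055,0,0.055,0.5,59.3,0,1,-0.055,0,0.055,0.5,59.3,0,1]

```text
t: 10.5
eef_pos: [0.5065, 0.009, 0.196]
tool_rot: [-0.001, 0.711, 0.703, -0.002]
contact_force: [-0.3, -1.6, 0.1]
gripper_width: 0.997
grasp_force: 0.0
```

Emit:
arm_command:
  commands: [0,0,0,0,0,0,1]

```text
t: 10.6
eef_pos: [0.5062, 0.0134, 0.1952]
tool_rot: [-0.001, 0.709, 0.705, -0.003]
contact_force: [-0.1, 1.2, -0.2]
gripper_width: 1.0
grasp_force: 0.0
```

Run:
```python
from h import *
from station import *
rel([.507,.0138,.036],orient([1,0,0],-Z));o=get_obs();print(o["q"].round(2),o["eef_pos"],o["t"])
```

```text
shift mm [  1.    1.7 159.2] rv [-0.3  0.2 -0.3]
[-0.34  0.25  0.22  2.   -0.06  0.91 -0.09] [0.50621601 0.01336538 0.19521464] 10.6
```

Emit:
arm_command:
  commands: [0,0.001,0.04,0,0,0,1,0,0.001,0.08,0,0,0,1,0,0.001,0.11,0,0,0,1,0,0.001,0.135,0,0,0,1,0,0.001,0.15,0,0,0,1,0,0.001,0.159,0,0,0,1,0,0.001,0.159,0,0,0,1]

```text
t: 11.3
eef_pos: [0.5059, 0.0159, 0.0352]
tool_rot: [-0.002, 0.707, 0.708, -0.004]
contact_force: [-0.6, -0.7, 0.3]
gripper_width: 1.0
grasp_force: 0.0
```

Emit:
arm_command:
  commands: [0,0,0,0,0,0,0.5,0,0,0,0,0,0,0.4,0,0,0,0,0,0,0.3,0,0,0,0,0,0,0.3,0,0,0,0,0,0,0.3,0,0,0,0,0,0,0.3,0,0,0,0,0,0,0.3,0,0,0,0,0,0,0.3]
  force: 60

```text
t: 12.1
eef_pos: [0.5079, 0.0146, 0.0377]
tool_rot: [-0.0, 0.708, 0.707, -0.002]
contact_force: [-0.5, -0.4, 5.9]
gripper_width: 0.576
grasp_force: 62.3
```

Gripped at 49 mm. Lifting.

Emit:
arm_command:
  commands: [0,0,-0.02,0,0,0,0.3,0,0,-0.05,0,0,0,0.3,0,0,-0.1,0,0,0,0.3,0,0,-0.15,0,0,0,0.3,0,0,-0.2,0,0,0,0.3,0,0,-0.23,0,0,0,0.3]

```text
t: 12.7
eef_pos: [0.509, 0.0146, 0.2709]
tool_rot: [0.001, 0.708, 0.706, -0.0]
contact_force: [0.6, -0.1, -0.2]
gripper_width: 0.579
grasp_force: 62.4
```

Run:
```python
from h import *
from station import *
rel([.503,.006,.25],orient([1,0,0],[0,-1,0]));o=get_obs();print(o["q"].round(2),o["eef_pos"],o["t"])
```

```text
shift mm [-8.6 -6.  20.9] rv [ -0.1 -89.9  -0.1]
[-0.37  0.16  0.24  1.91 -0.04  1.07 -0.11] [0.50904999 0.01464957 0.27090244] 12.7
```

Emit:
arm_command:
  commands: [-0.009,-0.006,0.02,0,-90,0,0.3,-0.009,-0.006,0.02,0,-90,0,0.3,-0.009,-0.006,0.02,0,-90,0,0.3,-0.009,-0.006,0.02,0,-90,0,0.3,-0.009,-0.006,0.02,0,-90,0,0.3,-0.009,-0.006,0.02,0,-90,0,0.3,-0.009,-0.006,0.02,0,-90,0,0.3,-0.009,-0.006,0.02,0,-90,0,0.3]

```text
t: 13.5
eef_pos: [0.5025, 0.0072, 0.247]
tool_rot: [0.4, 0.582, 0.583, -0.402]
contact_force: [0.1, 0.2, -1.5]
gripper_width: 0.578
grasp_force: 62.5
```

Run:
```python
from h import *
from station import *
rel([.503,.006,.25],orient([1,0,0],[0,-1,0]));o=get_obs();print(o["q"].round(2),o["eef_pos"],o["t"])
```

```text
shift mm [-3.3  0.5  0.1] rv [  0.  -20.9   0.2]
[-0.87  0.6   0.27  1.91  0.76  1.53 -0.98] [0.50245888 0.0072112  0.24697839] 13.5
```

Emit:
arm_command:
  commands: [-0.003,0.001,0,0,-21,0,0.3,-0.003,0.001,0,0,-21,0,0.3,-0.003,0.001,0,0,-21,0,0.3,-0.003,0.001,0,0,-21,0,0.3,-0.003,0.001,0,0,-21,0,0.3]

```text
t: 14.0
eef_pos: [0.5032, 0.0048, 0.2494]
tool_rot: [0.498, 0.5, 0.502, -0.501]
contact_force: [0.1, -0.7, -0.2]
gripper_width: 0.578
grasp_force: 62.5
```

Run:
```python
from h import *
from station import *
rel([.503,.006,.25],orient([1,0,0],[0,-1,0]));o=get_obs();print(o["q"].round(2),o["eef_pos"],o["t"])
c=read_camera("top");t=c["img"]
c=read_camera("scene");s=c["img"]
cv2.imwrite("pics/fin.png",cv2.resize(np.hstack([t[210:340,270:400],s[100:230,240:370]]),None,fx=3,fy=3)[:,:,::-1])
```

```text
shift mm [-0.6 -0.2 -1.2] rv [-0.1 -0.2  0.3]
[-0.93  0.82  0.33  1.9   0.84  1.69 -1.08] [0.50315486 0.00478125 0.24940336] 14.0
```

View pics/fin.png

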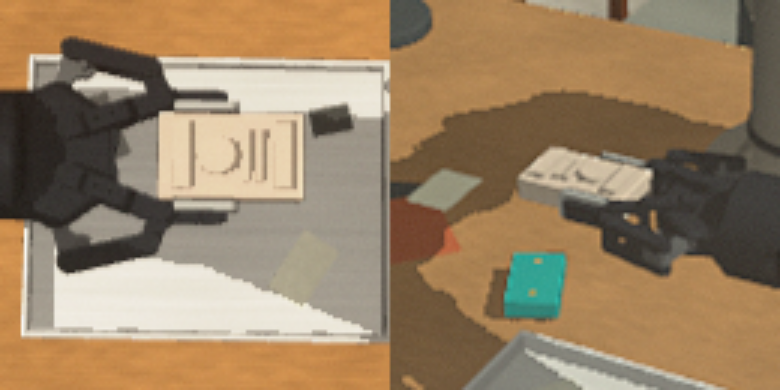

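The detailed face is up and level (centre at crop (231,155), i.e. pixel (347,261.7)). One check of the centre after settling.

Emit:
arm_command:
  commands: [0,0,0,0,0,0,0.3,0,0,0,0,0,0,0.3,0,0,0,0,0,0,0.3,0,0,0,0,0,0,0.3,0,0,0,0,0,0,0.3]

```text
t: 14.6
eef_pos: [0.503, 0.0048, 0.2495]
tool_rot: [0.498, 0.5, 0.501, -0.501]
contact_force: [-0.1, -0.3, -1.1]
gripper_width: 0.572
grasp_force: 62.5
```

Run:
```python
from h import *
from station import *
t=read_camera("top");print(ray(t,(346.8,261.5),.259))
b=blob(t["img"],(347,262),(0,30,120),(22,110,255),30);print(cv2.minAreaRect(b))
s=read_camera("scene")
# level check: top-face corners read in the scene crop: far-left end vs height
rel([.503,.006,.25],orient([1,0,0],[0,-1,0]));o=get_obs();print(o["t"],abs(o["joint_vel"]).max(),o["grasp_force"])
```

```text
[0.50279793 0.01170535 0.259     ]
((346.418701171875, 268.5899658203125), (59.742469787597656, 44.405677795410156), 1.5074357986450195)
shift mm [-0.5  0.  -1.2] rv [-0.1 -0.1  0.3]
14.7 0.0010334991081996261 62.53082513809204
```

The panel's centre is within 2 mm of the tray middle, at z ≈ 0.25, and it is steady and level. Handing in.

```bash
python3 -c "
from station import hand_in
print(hand_in())"
```

```text
the job is handed in; nothing more can be done
None
```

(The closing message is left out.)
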